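# Hang the rinsed gilder's cup on the drying carousel

## Task

Take the rinsed copper cup from the wire rest and hang it upside down on the one empty peg of the drying carousel while that peg is still at the brass loading marker, lowering it gently until its rim sits fully down on the disc. Then turn the carousel by one click, counterclockwise seen from above, so that this cup stands in front of the blower nozzle, and let go. Leave the other cups on their pegs and do not push the leaf pack or the brush pot about.

Things in the scene. Friction and masses are not known exactly. Their poses are not given: they have to be found in the camera images.
- cup: the rinsed copper-coloured cup: plain straight tumbler, 52 mm outside and 44 mm inside diameter, 85 mm tall, bottom 5 mm thick, about 120 g. Origin: centre of the outer underside of its bottom; its z axis runs from the bottom to the mouth. It starts on the wire rest, on its side, the mouth 25 degrees below level.
- cup_rim (a point): centre of the cup's mouth, in the plane of its rim (85 mm along the cup's z axis from its origin); same axes as the cup
- rest: fixed wire rest: dark wooden plate 130 x 90 x 8 mm (origin: centre of its underside) with two parallel 8 mm steel wires 28 mm apart, under the cup, sloping 25 degrees down along the rest's +x and turned up at the low end as a stop for the cup's rim. The cup's bottom centre starts at x -42, z 98 mm, its mouth centre at x 35, z 62 mm.
- dryer: fixed housing of the drying carousel: dark, round, 200 mm diameter; origin: centre of its underside, on the turning axis; z up. A brass marker on its -x side shows the loading place. On it, 252 degrees counterclockwise from +x (about -y), a green blower box 75 x 110 mm, 115 mm high, with a steel nozzle whose tip is 130 mm from the axis, 82 mm high.
- carousel (a joint): angle of the aluminium disc (232 mm diameter, top 40 mm above the table) in rad, growing counterclockwise from above. Spring notches at 0 (start, empty peg at the brass marker) and 1.257 (that peg before the nozzle); each draws it in from about 0.1 rad away, between them it turns freely. Stops at -0.10 and 1.357. Leaving a notch takes about 0.4 N m.
- hub_grip (a point): centre of the red turning grip on top of the disc's central column, 163 mm above the table: a bar 62 mm long along the point's x axis, 18 mm thick along its y axis, 34 mm tall along z. It turns with the disc.
- peg0 (a point): the empty white peg on the disc, 85 mm from its axis: this point is on the peg's axis at the disc's top (40 mm above the table), where a cup's rim rests; z up. A 14 mm post rises 62 mm above it; round its foot a boss, 40 mm diameter for 8 mm and then tapering to 24 mm at 18 mm height, centres the mouth.
- peg1 (a point): foot of an occupied peg, like peg0, 72 degrees on counterclockwise from it (seen from above)
- dry1: a brass-coloured cup of the same size as the rinsed cup, loose, already hanging upside down on peg1. Origin: centre of its outer underside, now on top, 85 mm above the disc; its z axis points down
- peg2 (a point): foot of an occupied peg, like peg0, 144 degrees on counterclockwise from it (seen from above)
- dry2: a brass-coloured cup of the same size as the rinsed cup, loose, already hanging upside down on peg2. Origin: centre of its outer underside, now on top, 85 mm above the disc; its z axis points down
- peg3 (a point): foot of an occupied peg, like peg0, 216 degrees on counterclockwise from it (seen from above)
- dry3: a brass-coloured cup of the same size as the rinsed cup, loose, already hanging upside down on peg3. Origin: centre of its outer underside, now on top, 85 mm above the disc; its z axis points down
- peg4 (a point): foot of an occupied peg, like peg0, 288 degrees on counterclockwise from it (seen from above)
- dry4: a brass-coloured cup of the same size as the rinsed cup, loose, already hanging upside down on peg4. Origin: centre of its outer underside, now on top, 85 mm above the disc; its z axis points down
- leafpack: square gold leaf pack, 75 x 75 x 35 mm, loose on the table beyond the rest; origin: centre of its underside
- brushpot: blue brush pot, 48 mm diameter, 62 mm high with brushes sticking out to 145 mm, loose on the table at the rest's -y side; origin: centre of its underside
Not all that is in view belongs to the job. Leave any pink look-alike of the dry1 alone. Leave any pink or purple look-alike of the dry4 alone.

How it is judged:
By the outcome, as a careful person would: the job done as asked, in the order asked, and still so for the second after the job is handed in, with the robot touching nothing.
It also fails if it takes over 59 s, if anything falls off the work surface, if the arm or the gripper's body presses on something with over 40 N, if the wrist force passes 120 N, or if a joint passes its speed limit or range.

## Robot

A 6-joint arm with a two-finger parallel gripper is mounted at the origin on the work surface. World frame = base frame: x ahead of the robot, y to its left, z up, the work surface at z = 0. Lengths are in m, angles in rad, forces in N, time in s.
With the tool pointing down it reaches from about 0.3 to 0.825 m from the base axis. Payload 5.4 kg.
Tool frame: the origin (TCP) lies at the very end of the fingers, on their centre line; the grasp point (between the pads) lies 19 mm behind it; z points along the fingers, y is the line along which they close (so a half turn about z gives the same grasp; the last joint's range is limited). The gripper opens to 92 mm and grips with 3 to 60 N. Pads are 20 mm wide; open, the fingers measure 128 mm over their backs; the gripper's body (75 mm by 189 mm) begins 69 mm behind the grasp point.
Start: joints at [0.939, 0.158, 1.597, -0, 1.386, -0.21], TCP at [0.235, 0.525, 0.215] pointing down, gripper open.
Joint ranges: [-2.91, 2.91], [-0.94, 2.29], [0.18, 2.7], [-1.29, 4.43], [0.17, 2.64], [-3, 3]. Speed limits (rad/s): [2.57, 2.57, 3.14, 3.14, 3.14, 3.14].

## Interface

Orientations are given as a rotation vector (axis times angle).
In Python, from workcell import bot gives the robot as it stands. Calls block until the motion is done:
- bot.goto(position, orientation): joint-space move of the TCP to a pose.
- bot.line_to(position, rot=None, max_speed=0.15): straight line of the TCP; rot=None keeps the orientation; max_speed is the mean speed in m/s.
- bot.set_joints(angles): joint-space move.
- bot.set_gripper(opening, newtons=None): opening from 0.0 (shut) to 1.0 (fully open); newtons is the grip in N (None keeps the last); returns when the fingers have stopped.
- bot.hold(seconds).
- bot.inverse_kinematics(position, orientation): joint angles nearest the present ones, or None.
- bot.read_camera(name): name is "scene" or "top"; returns a dict with "pixels" (400x640x3 uint8, blue, green, red), "fx", "fy", "cx", "cy" (pixels), "R" (3x3) and "t" (3): a world point X has camera coordinates R X + t. Camera axes: x right, y down, z forward; pixel columns grow to the right and rows downward; lengths in m; the calibration is good to about 2 mm. A picture is of the moment at which its call begins. There is no depth.
A pose or a line that the arm cannot do raises bot.MotionError and nothing moves.
- bot.job_done(): hands the job in; it is judged then, once.
Readings, each from a call of its own:
- bot.current_clock(): time.
- bot.current_joints(): joint angles.
- bot.current_joint_vel(): joint speeds.
- bot.current_effort(): joint torques, N m.
- bot.current_ee_pos(): TCP position.
- bot.current_tool_rot(): TCP orientation.
- bot.current_contact_force(): force on the tool from outside, world axes, zero at the start.
- bot.current_ft_torque(): the same for the moment, N m.
- bot.current_opening(): opening from 0.0 (shut) to 1.0 (fully open).
- bot.current_grip_force(): force on a finger pad.
Only numpy, scipy, OpenCV 4.12 (cv2) and the standard library are available. Lean on these libraries where they do the work, as an engineer would, in place of code of your own. Each camera call takes 0.05 s, during which the arm holds its last target. There are 200 camera calls.

## Working session

There is one attempt and no reset: what is moved stays moved. The work goes in short steps, each a Python script; the robot and the scene stay as the last script left them, time stands still between calls to the robot, and variables do not carry over. Pictures are saved under pics/ and viewed, at most 10 in all, crops included, and the job is handed in when it is done.

```bash
mkdir -p pics; ls; python3 - <<'E'
from workcell import bot
import cv2
for n in("scene","top"):
    c=bot.read_camera(n); cv2.imwrite(f"pics/{n}0.png",c["pixels"])
    print(n,c["fx"],c["cx"],c["cy"],c["R"],c["t"])
print(bot.current_tool_rot(),bot.current_clock())
E
```

```text
pics
scene 458.7988797282811 319.28347837884843 201.91148706370706 [[ 0.28734147  0.95780229  0.00704671]
 [ 0.79717031 -0.23506029 -0.55611704]
 [-0.53099377  0.16541292 -0.83107411]] [-0.22933866 -0.39008365  1.63525138]
top 379.1797226076484 322.2600002464181 201.17415897181044 [[-0.00853241 -0.99956301 -0.02830187]
 [-0.99817934  0.01020378 -0.05944653]
 [ 0.05970934  0.02774312 -0.9978302 ]] [0.09149711 0.5861883  0.94644378]
[-6.57516033e-01 -3.07132755e+00  2.38234808e-03] 0.1
```

View pics/scene0.png

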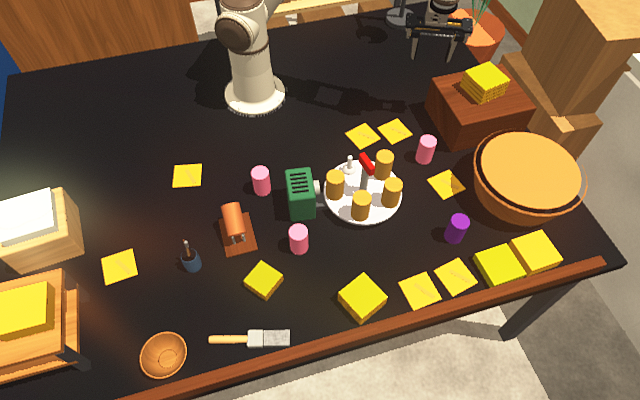

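View pics/top0.png

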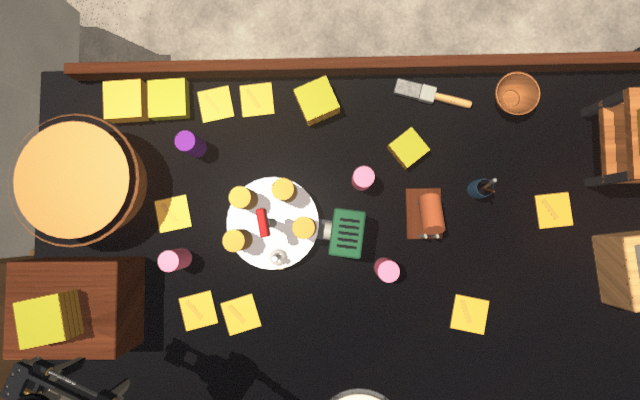

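```bash
python3 - <<'E'
import cv2,numpy as np
a=cv2.imread("pics/scene0.png");b=cv2.imread("pics/top0.png")
r=lambda i,x,y,w,h,s:cv2.resize(i[y:y+h,x:x+w],None,fx=s,fy=s,interpolation=cv2.INTER_CUBIC)
A=np.hstack([r(a,205,185,75,75,4),r(a,280,140,125,75,4)])
B=np.hstack([r(b,395,175,75,75,4),r(b,215,175,125,100,4)[:300]]) 
B2=np.hstack([r(b,395,180,75,75,4),r(b,215,205,125,75,4)])
cv2.imwrite("pics/crop.png",np.vstack([A,B2]))
E
```

```text
(no output)
```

View pics/crop.png

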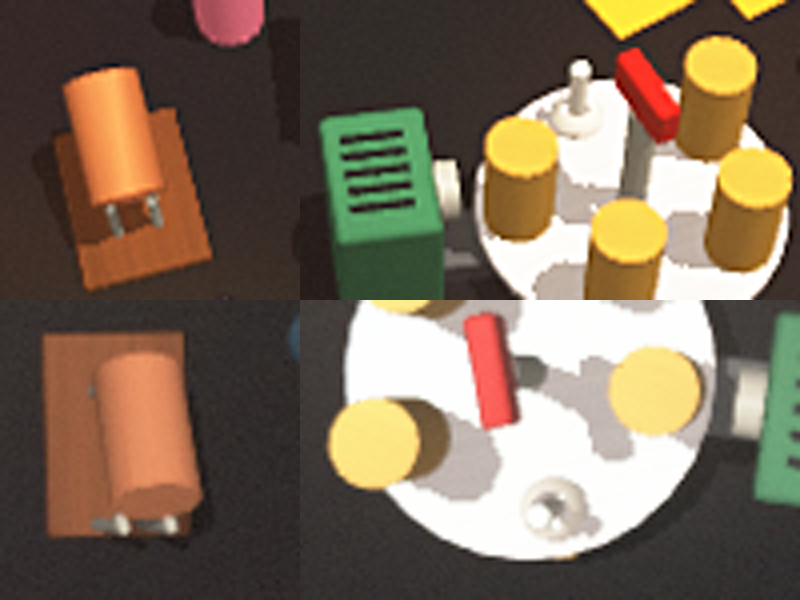

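```bash
cat >h.py <<'E'
import cv2,numpy as np
from scipy.spatial.transform import Rotation as Ro
from workcell import bot
def cam(n):
    return bot.read_camera(n)
def ray(c,uv,z):
    C=-c["R"].T@c["t"]; d=c["R"].T@np.array([(uv[0]-c["cx"])/c["fx"],(uv[1]-c["cy"])/c["fy"],1])
    return C+d*(z-C[2])/d[2]
def proj(c,X):
    p=c["R"]@np.asarray(X)+c["t"]; return np.array([c["fx"]*p[0]/p[2]+c["cx"],c["fy"]*p[1]/p[2]+c["cy"]])
def blobs(c,lo,hi,roi,amin=60):
    x,y,w,h=roi; hsv=cv2.cvtColor(c["pixels"],cv2.COLOR_BGR2HSV); m=np.zeros(hsv.shape[:2],np.uint8)
    m[y:y+h,x:x+w]=cv2.inRange(hsv,np.array(lo),np.array(hi))[y:y+h,x:x+w]
    k=[q for q in cv2.findContours(m,cv2.RETR_EXTERNAL,cv2.CHAIN_APPROX_NONE)[0] if cv2.contourArea(q)>amin]
    return k,m
E
python3 - <<'E'
from h import *
np.set_printoptions(precision=4,suppress=True)
roi={"top":(215,170,110,105),"scene":(320,145,90,85)}
for n in("top","scene"):
    c=cam(n); hsv=cv2.cvtColor(c["pixels"],cv2.COLOR_BGR2HSV)
    for u,v in {"top":[(302,228),(312,230),(285,190),(235,240),(423,210),(412,195),(262,222)],"scene":[(335,178),(335,192),(232,210),(226,236),(245,245)]}[n]: print(n,u,v,hsv[v,u])
    k,_=blobs(c,(12,90,190),(32,255,255),roi[n])
    for q in k:
        e=cv2.fitEllipse(q); print(n,"brass",np.array(e[0]),e[1],ray(c,e[0],.125))
    k,_=blobs(c,(0,150,90),(8,255,255),(245,200,35,45) if n=="top" else (350,145,35,40),20)
    for q in k: r=cv2.minAreaRect(q); print(n,"red",r, ray(c,r[0],.18), [ray(c,p,.18)[:2] for p in cv2.boxPoints(r)])
    k,_=blobs(c,(0,0,170),(180,60,255),roi[n],500)
    for q in k: e=cv2.fitEllipse(cv2.convexHull(q)); print(n,"disc",e, ray(c,e[0],.04))
E
```

```text
top 302 228 [ 24 120 253]
top 312 230 [ 23 123 252]
top 285 190 [ 24 120 252]
top 235 240 [ 24 120 253]
top 423 210 [ 10 146 194]
top 412 195 [ 10 148 153]
top 262 222 [  1 160 252]
top brass [233.0628 240.5167] (21.285926818847656, 21.91736602783203) [0.4934 0.286  0.125 ]
top brass [303.2197 227.3342] (20.958209991455078, 22.04829216003418) [0.5219 0.1266 0.125 ]
top brass [239.3392 196.5885] (21.190589904785156, 21.488964080810547) [0.5931 0.2721 0.125 ]
top brass [282.5682 188.5731] (21.09877586364746, 21.411930084228516) [0.6103 0.1732 0.125 ]
top red ((261.8039855957031, 222.17201232910156), (27.280033111572266, 7.781517505645752), 79.69515228271484) [0.5341 0.2102 0.18  ] [array([0.5612, 0.2236]), array([0.564 , 0.2073]), array([0.507 , 0.1969]), array([0.5042, 0.2131])]
top disc ((272.1019592285156, 222.8628387451172), (91.93341827392578, 93.10601043701172), 20.326671600341797) [0.5329 0.2108 0.04  ]
scene 335 178 [ 24 169 252]
scene 335 192 [ 17 179 148]
scene 232 210 [ 16 160 254]
scene 226 236 [ 10 178  90]
scene 245 245 [ 10 182 165]
scene brass [361.7899 197.4557] (15.217964172363281, 18.794513702392578) [0.6128 0.1741 0.125 ]
scene brass [393.3832 184.2386] (14.474696159362793, 20.545265197753906) [0.5959 0.2722 0.125 ]
scene brass [335.1998 176.3475] (14.32972526550293, 18.02858543395996) [0.525  0.1272 0.125 ]
scene brass [384.8461 156.0663] (13.893274307250977, 17.354116439819336) [0.496 0.286 0.125]
scene red ((366.494384765625, 163.19100952148438), (25.227951049804688, 10.387979507446289), 57.9946174621582) [0.5456 0.2066 0.18  ] [array([0.5112, 0.1871]), array([0.4996, 0.2167]), array([0.5792, 0.2256]), array([0.5897, 0.1969])]
scene disc ((363.3705749511719, 189.3641357421875), (70.15889739990234, 78.82756042480469), 91.36626434326172) [0.5341 0.2147 0.04  ]
```

```bash
python3 - <<'E'
from h import *
from scipy.optimize import least_squares
np.set_printoptions(precision=4,suppress=True)
T=np.array([[.4934,.286],[.5219,.1266],[.5931,.2721],[.6103,.1732]]);S=np.array([[.496,.286],[.525,.1272],[.5959,.2722],[.6128,.1741]])
M=(T+S)/2; off=np.array([4,1,3,2])*0
idx=np.array([4,1,3,2])  # neighbours of peg0 ccw: peg1 is toward -y
def f(p): a=p[2]+idx*2*np.pi/5; return (np.c_[p[0]+.085*np.cos(a),p[1]+.085*np.sin(a)]-M).ravel()
s=least_squares(f,[.535,.21,np.pi]); print("centre,peg0 ang",s.x,"res",np.abs(s.fun).max(),"peg0",s.x[:2]+.085*np.array([np.cos(s.x[2]),np.sin(s.x[2])]))
for n in("top","scene"):
    c=cam(n)
    roi=(400,183,50,60) if n=="top" else (212,195,50,65)
    k,m=blobs(c,(5,100,55),(20,255,255),roi,300)
    for q in k:
        a=cv2.approxPolyDP(cv2.convexHull(q),2.5,True)[:,0]; print(n,"plate poly",[(p,ray(c,p,.008)[:2]) for p in a])
    k,m=blobs(c,(5,100,172 if n=="top" else 200),(20,255,255),roi,150)
    for q in k:
        r=cv2.minAreaRect(q); print(n,"cup",r,cv2.boxPoints(r))
E
```

```text
centre,peg0 ang [0.5351 0.211  3.3172] res 0.00044167623984198157 peg0 [0.4514 0.1961]
top plate poly [(array([440, 188], dtype=int32), array([ 0.6183, -0.2151])), (array([445, 227], dtype=int32), array([ 0.5188, -0.225 ])), (array([442, 238], dtype=int32), array([ 0.491 , -0.2167])), (array([407, 239], dtype=int32), array([ 0.4891, -0.1284])), (array([405, 189], dtype=int32), array([ 0.6167, -0.1261]))]
top cup ((430.7257080078125, 210.095947265625), (35.24754333496094, 19.911222457885742), 81.02737426757812) [[418.1433 194.2405]
 [437.8108 191.1351]
 [443.3081 225.9514]
 [423.6406 229.0568]]
scene plate poly [(array([235, 201], dtype=int32), array([ 0.4454, -0.1563])), (array([248, 212], dtype=int32), array([ 0.4945, -0.1271])), (array([258, 249], dtype=int32), array([ 0.6224, -0.1255])), (array([226, 258], dtype=int32), array([ 0.6247, -0.2158])), (array([218, 223], dtype=int32), array([ 0.507 , -0.2177])), (array([220, 206], dtype=int32), array([ 0.4505, -0.2021]))]
scene cup ((233.4269561767578, 218.01681518554688), (31.855098724365234, 16.56464958190918), 77.00537872314453) [[221.7753 204.3595]
 [237.9157 200.6348]
 [245.0786 231.6741]
 [228.9382 235.3988]]
```

```bash
cat >>h.py <<'E'
def tool(yaw,pitch,sg=1):
    # z points at heading yaw, pitch below level (deg); y horizontal
    y,p=np.radians([yaw,pitch]); z=np.array([np.cos(p)*np.cos(y),np.cos(p)*np.sin(y),-np.sin(p)])
    ya=sg*np.array([-np.sin(y),np.cos(y),0]); return np.c_[np.cross(ya,z),ya,z]
rv=lambda R:Ro.from_matrix(R).as_rotvec()
YAW=1.0; PEG=np.array([.4514,.1961,.04]); HUB=np.array([.5351,.211]); DY=10.06
rest=np.array([.556,-.1716]); cy=np.array([np.cos(np.radians(YAW)),np.sin(np.radians(YAW))])
BOT=np.r_[rest-.042*cy,.098]; RIM=np.r_[rest+.035*cy,.062]; AX=(RIM-BOT)/.085
E
python3 - <<'E'
from h import *
np.set_printoptions(precision=3,suppress=True)
print(np.linalg.norm(AX))
for n in("top","scene"):
    c=cam(n); print(n,proj(c,BOT),proj(c,RIM),proj(c,(BOT+RIM)/2), "flip",proj(c,np.r_[rest+.042*cy,.098]),proj(c,np.r_[rest-.035*cy,.062]))
GD=.020 # grasp point from cup bottom
for psi in(0,10,15,20,30,40):
  for sg in(1,-1):
    R=tool(YAW,25+psi,sg); g=BOT+GD*AX+.019*R[:,2]
    R2=tool(DY,90+psi,sg); pos=PEG+[0,0,.085-GD]+.019*R2[:,2]
    ks=[bot.inverse_kinematics(p,rv(r)) for p,r in[(g-.11*R[:,2],R),(g,R),(g+[0,0,.08],R),(pos+[0,0,.1],R2),(pos,R2)]]
    print(psi,sg,*[None if k is None else np.array(k) for k in ks])
E
```

```text
0.9999999999999997
top [433.51  229.587] [428.173 197.378] [430.781 213.118] flip [431.93  193.292] [429.42  226.437]
scene [229.157 203.991] [236.934 233.968] [233.029 218.915] flip [235.547 229.365] [231.678 213.124]
0 1 [-1.374 -0.352  2.694  1.36   1.148  2.456] [-0.996  0.127  2.445  1.796  0.909  2.189] [-0.996 -0.178  2.474  1.573  0.877  2.542] [ 0.164 -0.035  1.857 -0.     1.319 -1.583] [ 0.164  0.088  1.945 -0.     1.109 -1.583]
0 -1 [-1.374 -0.352  2.694  1.36   1.148 -0.686] [-0.996  0.127  2.445  1.796  0.909 -0.953] [-0.996 -0.178  2.474  1.573  0.877 -0.599] [ 0.164 -0.035  1.857  0.     1.319  1.559] [0.164 0.088 1.945 0.    1.109 1.559]
10 1 [-1.216 -0.5    2.616  1.146  1.013  2.827] [-0.923  0.01   2.408  1.543  0.723  2.513] [-0.923 -0.241  2.404  1.268  0.766  2.884] [ 0.165  0.104  1.723 -0.002  1.488 -1.581] [ 0.165  0.221  1.804 -0.002  1.291 -1.581]
10 -1 [-1.216 -0.5    2.616  1.146  1.013 -0.315] [-0.923  0.01   2.408  1.543  0.723 -0.629] [-0.923 -0.241  2.404  1.268  0.766 -0.257] [ 0.165  0.104  1.723 -0.002  1.488  1.56 ] [ 0.165  0.221  1.804 -0.002  1
[... 960 characters left out ...]
8 -0.005  1.642 -1.579]
30 -1 [-0.894 -0.392  2.321  0.613  0.907  0.348] [-0.76  -0.025  2.23   0.766  0.619  0.228] [-0.76  -0.188  2.187  0.61   0.778  0.43 ] [ 0.167  0.381  1.469 -0.005  1.816  1.562] [ 0.167  0.495  1.528 -0.005  1.642  1.563]
40 1 [-0.761 -0.259  2.146  0.369  0.967 -2.517] [-0.683  0.03   2.109  0.432  0.708 -2.561] [-0.683 -0.106  2.058  0.361  0.88  -2.46 ] [ 0.167  0.514  1.351 -0.006  1.974 -1.58 ] [ 0.167  0.632  1.396 -0.006  1.812 -1.579]
40 -1 [-0.761 -0.259  2.146  0.369  0.967  0.625] [-0.683  0.03   2.109  0.432  0.708  0.581] [-0.683 -0.106  2.058  0.361  0.88   0.682] [ 0.167  0.514  1.351 -0.006  1.974  1.562] [ 0.167  0.632  1.396 -0.006  1.812  1.563]
```

```bash
cat >>h.py <<'E'
PSI=30; GD=.020
RG=tool(YAW,25+PSI,-1); G=BOT+GD*AX+.019*RG[:,2]
RP=tool(DY+180,90+PSI,-1); P=PEG+[0,0,.085-GD]+.019*RP[:,2]
E
python3 - <<'E'
from h import *
np.set_printoptions(precision=3,suppress=True)
c=cam("top")
for lo,hi in[((150,60,100),(179,255,255))]:
    for q in blobs(c,lo,hi,(340,150,80,150))[0]:
        e=cv2.fitEllipse(q); print("pink",e[0],ray(c,e[0],.085))
W=[.36,-.05,.33]
w1=bot.inverse_kinematics(W,rv(RG)); print(w1, bot.inverse_kinematics(P,rv(RP)),bot.inverse_kinematics(P+[0,0,.13],rv(RP)))
p=bot.current_ee_pos(); bot.line_to([p[0],p[1],.34],max_speed=.2)
bot.goto(W,rv(RG)); bot.goto(G-.11*RG[:,2],rv(RG))
print(bot.current_joints(),bot.current_clock(),bot.current_ee_pos())
c=cam("scene");a=c["pixels"][130:290,150:310]; t=cam("top");b=t["pixels"][140:300,360:520]
cv2.imwrite("pics/pre.png",cv2.resize(np.hstack([a,b]),None,fx=2.5,fy=2.5))
E
```

```text
pink (386.5941162109375, 269.8108825683594) [ 0.421 -0.065  0.085]
pink (362.59344482421875, 177.3711700439453) [ 0.639 -0.012  0.085]
None [ 0.158 -0.259  2.359  0.018  0.518 -1.601] [ 0.158 -0.474  2.232  0.011  0.86  -1.593]Traceback (most recent call last):
  File "<stdin>", line 10, in <module>
workcell.MotionError: the arm cannot take that pose within its joint ranges
```

```bash
python3 - <<'E'
from h import *
np.set_printoptions(precision=3,suppress=True)
W=[.42,-.10,.33]
for pt in(90,75,65): print(pt,bot.inverse_kinematics(W,rv(tool(YAW,pt,-1))))
bot.goto(W,rv(tool(YAW,75,-1))); bot.goto(G-.11*RG[:,2],rv(RG))
print(bot.current_joints(),bot.current_clock(),bot.current_ee_pos())
c=cam("scene");a=c["pixels"][130:290,150:310]; t=cam("top");b=t["pixels"][140:300,360:520]
cv2.imwrite("pics/pre.png",cv2.resize(np.hstack([a,b]),None,fx=2.5,fy=2.5))
E
```

```text
90 [-0.515 -0.279  1.79   0.     1.63   1.038]
75 [-0.641 -0.517  1.981  0.16   1.47   0.913]
65 [-0.755 -0.684  2.115  0.304  1.396  0.793]
[-0.893 -0.392  2.318  0.613  0.908  0.349] 4.3333 [ 0.481 -0.173  0.165]
```

View pics/pre.png

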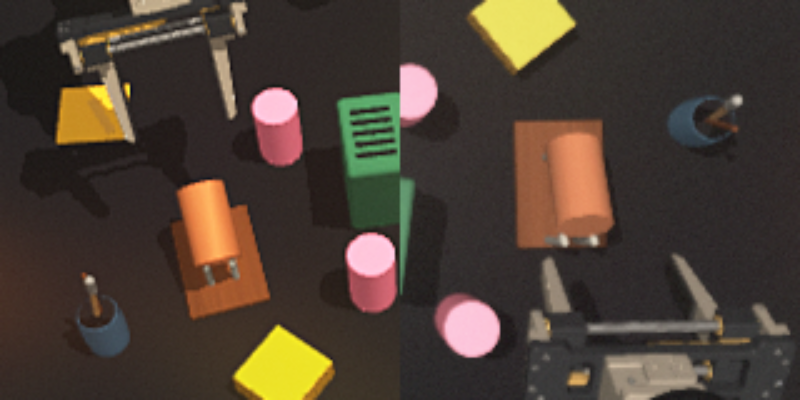

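```bash
python3 - <<'E'
from h import *
np.set_printoptions(precision=2,suppress=True)
p=np.array(bot.current_ee_pos()); h=RG[:,1]*.046
for n in("scene","top"):
    c=cam(n); o=(150,130) if n=="scene" else (360-160,140)
    print(n,proj(c,p),[(proj(c,p+s*h)-o)*2.5 for s in(1,-1)])
E
```

```text
scene [222.42 179.84] [array([137.72, 135.14]), array([223.83, 114.21])]
top [442.99 245.57] [array([662.2 , 262.59]), array([552.9 , 265.24])]
```

```bash
python3 - <<'E'
from h import *
np.set_printoptions(precision=3,suppress=True)
bot.line_to(G,max_speed=.1); print("f",np.array(bot.current_contact_force()))
bot.set_gripper(.3,25); print(bot.current_opening(),bot.current_grip_force(),np.array(bot.current_contact_force()))
# lift along cup normal to leave the wires
bot.line_to(G+[0,0,.03],max_speed=.08); bot.line_to(G+[-.02,0,.13],max_speed=.12)
print(bot.current_opening(),bot.current_grip_force(),np.array(bot.current_contact_force()),bot.current_clock(),bot.current_ee_pos())
c=cam("scene");a=c["pixels"][130:290,150:310]; t=cam("top");b=t["pixels"][140:300,360:520]
cv2.imwrite("pics/lift.png",cv2.resize(np.hstack([a,b]),None,fx=2.5,fy=2.5))
E
```

```text
f [-0.181 -0.601 -0.241]
0.568729341432555 25.00010121613741 [-3.166  4.875  5.471]
0.5705030459811318 24.993421342223883 [-0.466 -0.163 -1.1  ] 7.9833 [ 0.523 -0.171  0.203]
```

View pics/lift.png

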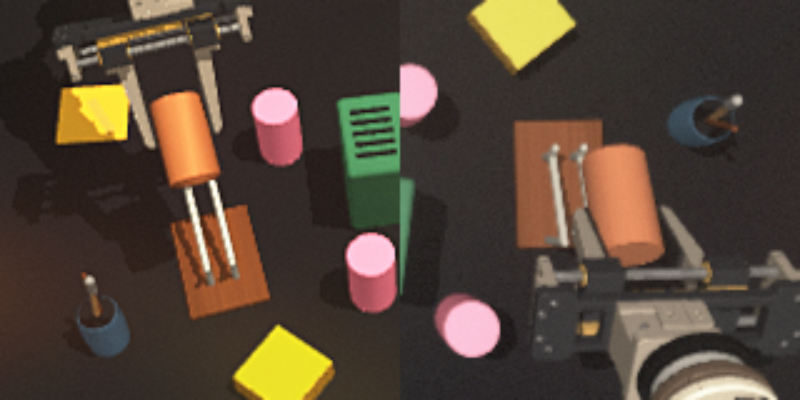

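```bash
python3 - <<'E'
from h import *
np.set_printoptions(precision=3,suppress=True)
W=np.array([.42,.03,.30])
for q in(W,P+[0,0,.13]): print(bot.inverse_kinematics(q,rv(RP)))
bot.goto(W,rv(RP)); bot.goto(P+[0,0,.13],rv(RP))
print(bot.current_joints(),bot.current_opening(),np.array(bot.current_contact_force()),bot.current_clock(),bot.current_ee_pos(),P)
c=cam("scene");a=c["pixels"][90:250,270:430]; t=cam("top");b=t["pixels"][150:310,200:360]
cv2.imwrite("pics/above.png",cv2.resize(np.hstack([a,b]),None,fx=2.5,fy=2.5))
for n,c in(("s",c),("t",t)):
    print(n,"pred bottom",proj(c,PEG+[0,0,.215]),"rim",proj(c,PEG+[0,0,.13]),"pegtop",proj(c,PEG+[0,0,.062]))
    for q in blobs(c,(5,100,100),(20,255,255),(280,80,100,110) if n=="s" else (230,230,90,90),100)[0]: print(cv2.minAreaRect(q),cv2.boundingRect(q))
E
```

```text
[-0.469 -0.845  2.276  0.318  1.292 -2.239]
[ 0.158 -0.474  2.232  0.011  0.86  -1.593]
[ 0.157 -0.474  2.232  0.012  0.86  -1.595] 0.5707010547020573 [-0.544 -0.759 -0.904] 11.1917 [0.461 0.197 0.219] [0.461 0.198 0.089]
s pred bottom [353.234 119.61 ] rim [351.157 140.983] pegtop [349.652 156.463]
((335.0, 179.5), (18.0, 19.0), 0.0) (326, 170, 19, 20)
((354.6002502441406, 133.21798706054688), (39.34844207763672, 31.54349708557129), 52.30575942993164) (343, 113, 37, 37)
t pred bottom [261.757 265.271] rim [269.226 260.921] pegtop [274.161 258.046]
((262.8038635253906, 264.28076171875), (27.27650260925293, 27.715030670166016), 74.74488067626953) (249, 249, 28, 30)
((244.8148651123047, 238.6608123779297), (19.54730987548828, 12.736945152282715), 81.02737426757812) (237, 230, 15, 20)
```

View pics/above.png

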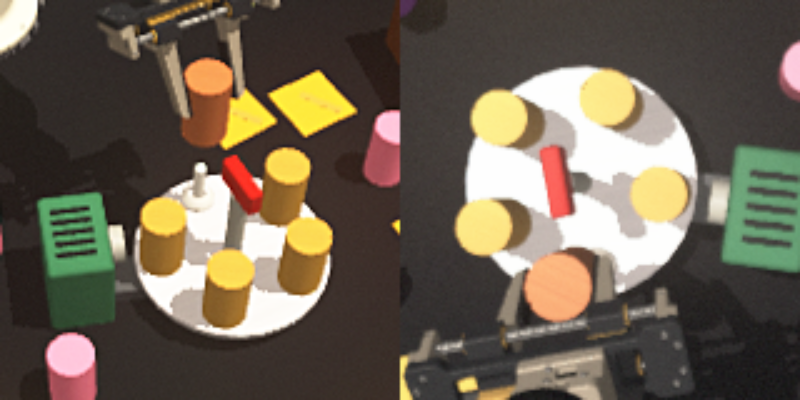

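```bash
cat >>h.py <<'E'
def disc(c,roi,vmin,lo=(5,90),hi=(20,255)):
    k,_=blobs(c,(lo[0],lo[1],vmin),(hi[0],hi[1],255),roi,80); q=max(k,key=cv2.contourArea)
    return cv2.fitEllipse(cv2.convexHull(q))
def tri(cs,uvs):
    A=[];b=[]
    for c,(u,v) in zip(cs,uvs):
        C=-c["R"].T@c["t"]; d=c["R"].T@np.array([(u-c["cx"])/c["fx"],(v-c["cy"])/c["fy"],1]); d/=np.linalg.norm(d)
        M=np.eye(3)-np.outer(d,d); A.append(M); b.append(M@C)
    return np.linalg.lstsq(np.vstack(A),np.hstack(b),rcond=None)[0]
E
python3 - <<'E'
from h import *
np.set_printoptions(precision=4,suppress=True)
s=cam("scene");t=cam("top")
hs=cv2.cvtColor(s["pixels"],cv2.COLOR_BGR2HSV);ht=cv2.cvtColor(t["pixels"],cv2.COLOR_BGR2HSV)
print(hs[112:150:3,353].tolist()); print(ht[265,246:282:2].tolist())
for vs,vt in((190,190),(215,215)):
    try:
        a=disc(s,(338,105,34,50),vs);b=disc(t,(245,245,36,36),vt); print(a,b,tri([s,t],[a[0],b[0]]),ray(t,b[0],.255),ray(s,a[0],.255))
    except Exception as e: print(e)
E
```

```text
[[107, 53, 34], [15, 165, 255], [14, 165, 250], [14, 166, 250], [14, 164, 251], [11, 177, 243], [11, 179, 134], [10, 180, 136], [10, 177, 141], [10, 178, 142], [10, 179, 144], [10, 176, 148], [10, 165, 124]]
[[16, 52, 151], [15, 48, 107], [10, 141, 226], [13, 128, 252], [13, 126, 252], [13, 129, 251], [12, 133, 250], [12, 131, 250], [13, 128, 252], [13, 130, 251], [12, 133, 250], [13, 132, 251], [13, 131, 251], [13, 133, 251], [14, 124, 252], [11, 138, 238], [13, 48, 95], [18, 55, 152]]
((352.9425354003906, 120.47869873046875), (14.65219497680664, 18.890209197998047), 97.77684783935547) ((263.0147705078125, 264.3148193359375), (26.190448760986328, 26.949995040893555), 176.6273193359375) [0.4532 0.1943 0.254 ] [0.4532 0.1937 0.255 ] [0.4542 0.1943 0.255 ]
((352.9143371582031, 120.40018463134766), (14.139860153198242, 18.956104278564453), 96.23464965820312) ((263.01171875, 264.2746887207031), (25.935293197631836, 26.746320724487305), 163.0965576171875) [0.4533 0.1942 0.2544] [0.4533 0.1937 0.255 ] [0.4539 0.1944 0.255 ]
```

```bash
python3 - <<'E'
from h import *
np.set_printoptions(precision=3,suppress=True)
s=cam("scene"); _,m=blobs(s,(5,100,100),(20,255,255),(340,105,34,50))
for r in range(122,146,3):
    x=np.where(m[r]>0)[0]; print(r,x.min(),x.max(),(x.min()+x.max())/2)
x=np.where(m.any(1))[0]; print("rows",x.min(),x.max())
# predicted silhouettes for vertical cup at measured place
B=np.array([.4533,.1942,.2545]); a=np.linspace(0,6.28,60)
for z in(0,-.085):
    q=np.array([proj(s,B+[.026*np.cos(i),.026*np.sin(i),z]) for i in a]); print(z,q.min(0),q.max(0),q.mean(0))
PC=P+[-.0019,.0019,0]
f0=np.array(bot.current_contact_force())
for dz in(.05,.035):
    bot.line_to(PC+[0,0,dz],max_speed=.08); print(dz,np.array(bot.current_contact_force())-f0)
s=cam("scene");t=cam("top")
cv2.imwrite("pics/near.png",cv2.resize(np.hstack([s["pixels"][100:220,290:410],t["pixels"][200:320,220:340]]),None,fx=3.3,fy=3.3))
a=disc(s,(338,118,34,55),215);b=disc(t,(245,238,42,42),215); print(tri([s,t],[a[0],b[0]]),bot.current_clock())
E
```

```text
122 344 362 353.0
125 345 368 356.5
128 346 371 358.5
131 346 361 353.5
134 347 361 354.0
137 343 368 355.5
140 342 360 351.0
143 343 373 358.0
rows 113 149
0 [342.964 113.29 ] [362.589 127.664] [352.831 120.549]
-0.085 [341.45  134.784] [359.997 148.848] [350.774 141.888]
0.05 [0.439 0.3   0.493]
0.035 [-0.609  0.351  1.025]
[0.45  0.197 0.157] 13.025
```

View pics/near.png

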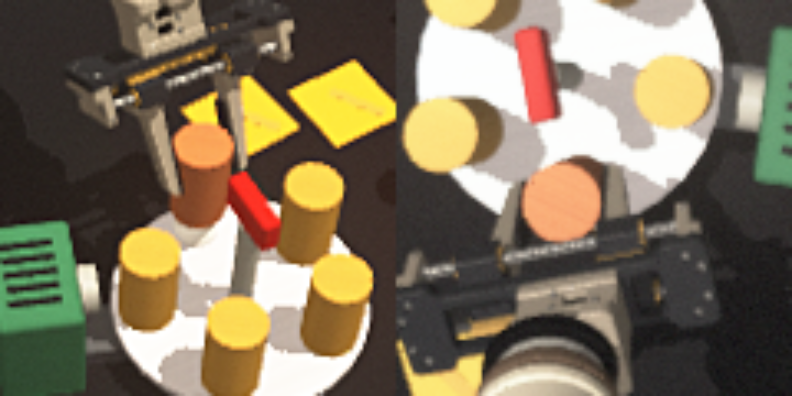

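```bash
python3 - <<'E'
from h import *
np.set_printoptions(precision=2,suppress=True)
PC=P+[-.0015,.0015,0]
f0=np.array(bot.current_contact_force())
for dz in [.026,.02,.016,.012,.008,.005,.003,.0015,0,-.001,-.002,-.003,-.004]:
    bot.line_to(PC+[0,0,dz],max_speed=.04); f=np.array(bot.current_contact_force())-f0; print(dz,f)
    if f[2]>4 or np.linalg.norm(f)>8: break
s=cam("scene");t=cam("top"); a=disc(s,(335,125,34,60),215);b=disc(t,(245,235,42,42),215); print(tri([s,t],[a[0],b[0]]),bot.current_opening(),bot.current_clock())
E
```

```text
0.026 [-0.72  0.94  0.17]
0.02 [-1.11 -0.31  0.87]
0.016 [-1.39  0.57  0.42]
0.012 [-0.65 -0.32  0.88]
0.008 [-1.66  0.52  0.35]
0.005 [-1.5 -0.3 -0.6]
0.003 [-0.92 -0.03  0.69]
0.0015 [-0.34  1.13  0.46]
0 [-0.87 -0.43 -0.46]
-0.001 [-2.71 -0.32  4.2 ]
[0.45 0.2  0.12] 0.5693709407099067 15.8
```

```bash
python3 - <<'E'
from h import *
np.set_printoptions(precision=4,suppress=True)
bot.set_gripper(.62,5); bot.hold(.2); bot.set_gripper(.8)
p=np.array(bot.current_ee_pos()); bot.line_to(p-.09*RP[:,2],max_speed=.12)
q=np.array(bot.current_ee_pos()); bot.line_to([q[0],q[1],.30],max_speed=.2)
s=cam("scene");t=cam("top"); a=disc(s,(335,125,34,60),215);b=disc(t,(245,235,50,42),215); print(a,b,tri([s,t],[a[0],b[0]]),ray(s,a[0],.125),ray(t,b[0],.125),bot.current_clock())
k,_=blobs(t,(0,150,90),(8,255,255),(245,200,35,45),20); r=cv2.minAreaRect(k[0]); print("red",r)
for y in (DY,DY+180):
  for hd in(0,72): 
    R=tool(y+hd,90,1); print(y+hd,bot.inverse_kinematics(np.r_[HUB,.146],rv(R)))
cv2.imwrite("pics/placed.png",cv2.resize(np.hstack([s["pixels"][100:220,290:410],t["pixels"][180:300,220:340]]),None,fx=3.3,fy=3.3))
E
```

```text
((350.8122253417969, 151.16331481933594), (15.542815208435059, 17.4344425201416), 74.07014465332031) ((272.567138671875, 259.2273254394531), (21.69776153564453, 22.33073616027832), 18.047536849975586) [0.4511 0.1971 0.125 ] [0.4512 0.1982 0.125 ] [0.4508 0.1961 0.125 ] 18.5417
red ((261.8555908203125, 222.2418212890625), (27.45870018005371, 8.045820236206055), 79.2156982421875)
10.06 [ 0.1656  0.2193  1.6669 -0.      1.2554 -1.5808]
82.06 [ 0.1656  0.2193  1.6669  0.      1.2554 -2.8374]
190.06 [ 0.1656  0.2193  1.6669 -0.      1.2554  1.5608]
262.06 [ 0.1656  0.2193  1.6669 -0.      1.2554  0.3042]
```

View pics/placed.png

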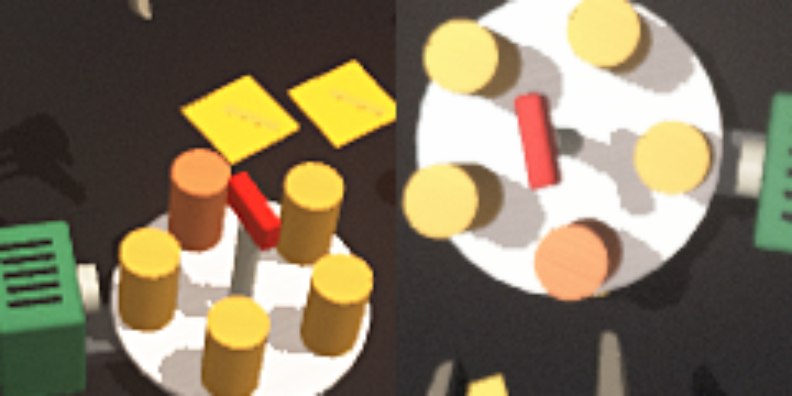

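```bash
python3 - <<'E'
from h import *
np.set_printoptions(precision=3,suppress=True)
R=tool(DY+180,90,1)
bot.set_gripper(.6); bot.goto(np.r_[HUB,.27],rv(R)); bot.line_to(np.r_[HUB,.148],max_speed=.12)
print(np.array(bot.current_joints()),np.array(bot.current_contact_force()),bot.current_clock())
bot.set_gripper(0,55); print(bot.current_opening()*92,bot.current_grip_force(),np.array(bot.current_contact_force()))
j=np.array(bot.current_joints())
for k in range(1,9):
    q=j.copy(); q[5]-=np.radians(9*k); bot.set_joints(q); print(k,np.array(bot.current_ft_torque())[2],np.array(bot.current_contact_force()))
print(bot.current_clock())
s=cam("scene");t=cam("top")
cv2.imwrite("pics/turn.png",cv2.resize(np.hstack([s["pixels"][100:240,280:420],t["pixels"][160:300,220:360]]),None,fx=2.8,fy=2.8))
E
```

```text
[ 0.166  0.216  1.664 -0.     1.259  1.561] [ 0.371 -0.661  0.385] 22.825
17.92063767276294 58.41290149837732 [-0.278  6.248 -0.562]
1 0.38493915356199204 [ 0.145  1.669 -0.963]
2 0.1540997078590433 [-0.319  3.85   0.039]
3 0.17108431416449243 [-0.742  5.346  0.232]
4 0.1443558442393056 [-0.628  5.775  0.084]
5 0.12248884413565858 [-1.941  5.113  0.569]
6 0.08438411094608633 [-2.356  6.179  1.204]
7 0.15513172706237996 [-3.698  6.025  2.25 ]
8 0.2551910600054655 [-4.494  7.334  2.18 ]
25.675
```

View pics/turn.png

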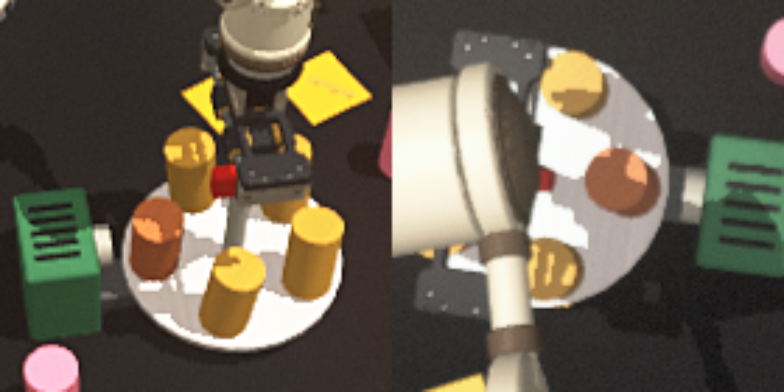

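Turned as planned: the copper cup is before the nozzle. Release, lift and check.

```bash
python3 - <<'E'
from h import *
np.set_printoptions(precision=4,suppress=True)
bot.set_gripper(.55,10); bot.hold(.3); p=np.array(bot.current_ee_pos())
bot.line_to([p[0],p[1],.30],max_speed=.15); bot.goto([.35,.40,.32],bot.current_tool_rot()); bot.hold(.5)
s=cam("scene");t=cam("top"); b=disc(t,(285,205,40,45),200,lo=(5,90),hi=(18,255)); X=ray(t,b[0],.125); d=X[:2]-HUB
print(X,np.linalg.norm(d),np.degrees(np.arctan2(d[1],d[0]))%360,"expect",262.06)
for q in blobs(t,(20,90,190),(32,255,255),(210,165,115,115))[0]:
    e=cv2.fitEllipse(q); X=ray(t,e[0],.125); d=X[:2]-HUB; print("brass",X,np.linalg.norm(d),np.degrees(np.arctan2(d[1],d[0]))%360)
print(bot.current_clock(),bot.current_contact_force())
cv2.imwrite("pics/end.png",cv2.resize(np.hstack([s["pixels"][100:240,280:420],t["pixels"][160:300,220:360]]),None,fx=2.8,fy=2.8))
E
```

```text
[0.5219 0.1271 0.125 ] 0.08495908169253004 261.08149251165395 expect 262.06
brass [0.4509 0.1961 0.125 ] 0.08547154556003934 190.05093050582803
brass [0.4935 0.2852 0.125 ] 0.0850597896925163 119.2689812584791
brass [0.5932 0.2715 0.125 ] 0.08387867985597454 46.15435725042789
brass [0.6091 0.1737 0.125 ] 0.08288237492560617 333.2799530193996
29.5083 [-0.188   0.0931  0.4992]
```

View pics/end.png

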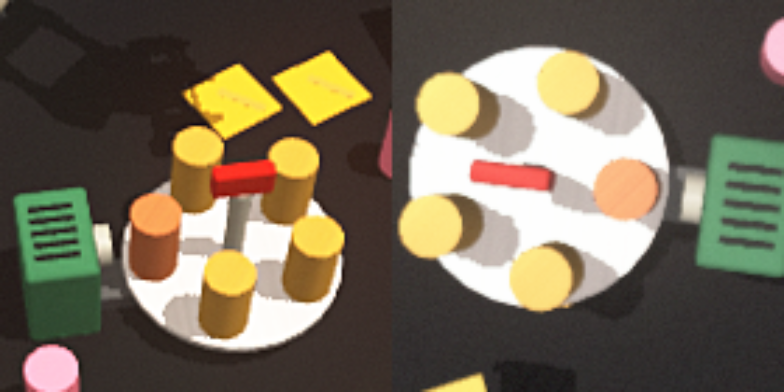

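The copper cup stands before the nozzle, all four brass cups are still on their pegs, and the arm is clear.

```bash
python3 -c "
from workcell import bot
print(bot.job_done())"
```

```text
the job is handed in; nothing more can be done
None
```

The copper cup hangs upside down on its peg, rim down on the disc, and the carousel is turned one click so the cup faces the nozzle; I let go and handed the job in at about 29.5 s, with the other four cups still on their pegs.

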